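Finger check of a curved roller track

ROBOT

A 6-joint arm with a two-finger parallel gripper is mounted at the origin on the work surface. World frame = base frame: x ahead of the robot, y to its left, z up, the work surface at z = 0. Lengths are in mm, angles in rad, forces in N, time in s.
With the tool pointing down it reaches from about 350 to 875 mm from the base axis. Payload 4.2 kg.
Tool frame: the origin (TCP) lies at the very end of the fingers, on their centre line; the grasp point (between the pads) lies arm.grip_depth behind it (arm.grip_depth is the distance from the TCP to the grasp point, in mm); x points along the fingers, y is the direction in which the jaws open and shut, and the axes are right-handed (so a half turn about x gives the same grasp; the last joint's range is limited). The gripper opens to 85 mm and grips with 20 to 120 N. Pads are 22 mm wide; open, the fingers measure 114 mm over their backs; the gripper's body (76 mm by 85 mm) begins 54 mm behind the grasp point. The pads swing forward as they close: fully open they stand 13 mm farther back than shut.
Start: joints at [1.55, 0.385, 0.008, 0, -1.194, -0.259], TCP at [172.57, 600.682, 231.312] pointing down, gripper open.
Joint ranges: [-3.14, 3.14], [-1.21, 2.06], [-1.07, 1.41], [-3.16, 2.05], [-2.99, -0.16], [-3.1, 3.1]. Speed limits (rad/s): [2.79, 2.79, 3.14, 3.14, 3.14, 3.14].

INTERFACE

Orientations are given as a unit quaternion [x, y, z, w].
In Python, from bench import arm, get_image, models gives the robot as it stands.
- The arm moves only by the tool arm_command, never from a script. Its argument "rows" is a list of rows, each an object of numbers: "dx", "dy", "dz": the shift along the tool's x, y, z in m; "wx", "wy", "wz": the turn, a rotation vector about the tool's x, y, z in degrees; "gripper": the closure, from -1 (fully open) to 1 (shut). A call has exactly 8 rows; each row is the pose to reach, as a shift and turn from the pose measured when the call began, along the tool's axes at that moment; what a row does not reach only later rows make up. A row lasts 1/10 s, in which the tool goes at most 50 mm and 8.59 degrees, less where a joint would pass 70% of its speed; a pose out of reach is approached as far as the arm can. A call with a gripper value outside its range is refused whole. The fingers move at their own pace and stop on an object; the grip force is fixed at half the most. Time passes only in rows, so rows that repeat a pose let the fingers close, or fill a call up. It gives the time, the measured TCP pose, the force and the opening at its end, in the units of the state.
- arm.read_state(): the state, without advancing time (a new reading comes with each control period).
- get_image(name): name is "scene" or "top"; returns a dict with "img" (384x512x3 uint8, red, green, blue), "K" (3x3 intrinsics, pixels), "rvec" (rotation vector, rad) and "tvec" (3), from world to camera coordinates, as OpenCV has them. Camera axes: x right, y down, z forward; pixel columns grow to the right and rows downward; lengths in mm; the calibration is good to about 2 mm. A picture is of the moment at which its call begins. There is no depth.
- arm.job_done(): hands the job in, once; it reports no verdict.
Trained networks look in the newest picture that a camera, given by its name, has taken for a name from the list of things; names that differ only in an ending like _2 or _b are one class to them, and where a whole thing is asked for, a point or a joint stands for the part that bears it (a point fixed in the world has none). Each returns a list of dicts, best first, with "conf" (0 to 1); they miss things now and then, are a little off and sometimes report something else, mostly with a low value. They report only what shows in the picture. A call takes as long as a camera call.
- models.cut_out(camera, query): "mask" (384x512 bool, what is visible of it) and "extent" ([left, top, right, bottom] in pixels, round what is visible of it).
The state is a dict: "clock": time; "joints": joint angles; "joint_vel": joint speeds; "joint_efforts": joint torques, N m; "position": TCP position; "ee_rot": TCP orientation; "contact_force": force on the tool from outside, world axes, zero at the start; "wrist_torque": the same for the moment, N m; "gripper_width": finger opening in mm.
Only numpy, scipy, OpenCV 4.12 (cv2) and the standard library are available. Lean on these libraries where they do the work, as an engineer would, in place of code of your own. Each camera call takes 0.05 s, during which the arm holds its last target.

TASK

Check that the rollers of the curved outlet track run freely: lightly stroke with the fingertips along the tops of all six rollers, one after the other round the bend from the machine end (upright plate with the port) to the outlet end (sloping lip), so that every roller visibly turns towards the outlet and none is turned back. The track floats on soft springs, so touch it gently without pushing it far down, finish clear of it, and leave the bearings, the bottle, the gauge and the screwdriver where they are.

Things in the scene. Friction and masses are not known exactly. Their poses are not given: they have to be found in the camera images.
- track: dark grey base plate (250 x 120 x 12 mm) of the curved roller track, fixed to the table; origin at the centre of its underside, on the table. Its +x points to the machine end, where an upright dark grey plate with a dark round port rises to 98 mm above the table, about 55 mm upstream of roller 1; its -x points to the outlet end, where a small steel lip slopes down. Seen from above the track is an arc of 200 mm radius whose bulge is on the +y side; the ends bend to -y.
- bed (a joint): how far the roller bed is pressed down, m: 0 at rest, 0.014 at its stop. The aluminium bed with all six rollers floats as a whole on springs: it starts to give at about 2 N and gives 1 mm for each further 0.3 N, and comes back up when released.
- top1 (a point): middle of the top line of roller 1 (the first, at the machine end), 70 mm above the table. Plain steel roller, 22 mm in diameter, 46 mm long, lying across the path; rollers are 38 mm apart along the arc. The side plates beside the rollers end 8 mm lower than the roller tops. Its pose moves up and down with the bed.
- spin1 (a joint): turn of roller 1, rad: 0 at the start, grows as its top surface moves towards the outlet end; turns freely with slight drag and stays where it stops
- top2 (a point): middle of the top line of roller 2, 70 mm above the table. Plain steel roller, 22 mm in diameter, 46 mm long, lying across the path; rollers are 38 mm apart along the arc. The side plates beside the rollers end 8 mm lower than the roller tops. Its pose moves up and down with the bed.
- spin2 (a joint): turn of roller 2, rad: 0 at the start, grows as its top surface moves towards the outlet end; turns freely with slight drag and stays where it stops
- top3 (a point): middle of the top line of roller 3, 70 mm above the table. Plain steel roller, 22 mm in diameter, 46 mm long, lying across the path; rollers are 38 mm apart along the arc. The side plates beside the rollers end 8 mm lower than the roller tops. Its pose moves up and down with the bed.
- spin3 (a joint): turn of roller 3, rad: 0 at the start, grows as its top surface moves towards the outlet end; turns freely with slight drag and stays where it stops
- top4 (a point): middle of the top line of roller 4, 70 mm above the table. Plain steel roller, 22 mm in diameter, 46 mm long, lying across the path; rollers are 38 mm apart along the arc. The side plates beside the rollers end 8 mm lower than the roller tops. Its pose moves up and down with the bed.
- spin4 (a joint): turn of roller 4, rad: 0 at the start, grows as its top surface moves towards the outlet end; turns freely with slight drag and stays where it stops
- top5 (a point): middle of the top line of roller 5, 70 mm above the table. Plain steel roller, 22 mm in diameter, 46 mm long, lying across the path; rollers are 38 mm apart along the arc. The side plates beside the rollers end 8 mm lower than the roller tops. Its pose moves up and down with the bed.
- spin5 (a joint): turn of roller 5, rad: 0 at the start, grows as its top surface moves towards the outlet end; turns freely with slight drag and stays where it stops
- top6 (a point): middle of the top line of roller 6 (the last, at the outlet end), 70 mm above the table. Plain steel roller, 22 mm in diameter, 46 mm long, lying across the path; rollers are 38 mm apart along the arc. The side plates beside the rollers end 8 mm lower than the roller tops. Its pose moves up and down with the bed.
- spin6 (a joint): turn of roller 6, rad: 0 at the start, grows as its top surface moves towards the outlet end; turns freely with slight drag and stays where it stops
- chute: straight plain steel chute, 210 x 72 mm, 48 mm high, fixed to the table, with a row of three bearings lying in it; not to be worked on. Origin at the centre of its underside, long axis along its x
- row_bearing1: bearing 48 mm across and 15 mm high lying flat in the straight chute; origin at the centre of its underside; leave it alone
- row_bearing2: second bearing in the straight chute, same size; origin at the centre of its underside; leave it alone
- row_bearing3: third bearing in the straight chute, same size; origin at the centre of its underside; leave it alone
- inner_bearing: loose bearing, 52 mm across, 15 mm high, flat on the table beside the inner (hollow) side of the curved track; origin at the centre of its underside; leave it alone
- outer_bearing: loose bearing, 40 mm across, 14 mm high, flat on the table beside the outer (bulging) side of the curved track; origin at the centre of its underside; leave it alone
- oil: white bottle, 44 mm across, 95 mm high, standing on the table; origin at the centre of its underside; leave it alone
- plug_gauge: steel plug gauge, 38 mm foot, 60 mm high, standing on the table; origin at the centre of its underside; leave it alone
- screwdriver: screwdriver about 170 mm long lying on the table; origin at the centre of its underside (for the screwdriver, on its length axis); leave it alone

How it is judged:
By the outcome, as a careful person would: the job done as asked, in the order asked, and still so for the second after the job is handed in, with the robot touching nothing.
It also fails if it takes over 42 s, if anything falls off the work surface, if the arm or the gripper's body presses on something with over 40 N, if the wrist force passes 120 N, or if a joint passes its speed limit or range.

## Working session

There is one attempt and no reset: what is moved stays moved. The work goes in short steps, Python scripts to look and compute and a tool call to move; the robot and the scene stay as the last step left them, time stands still between calls to the robot, and variables do not carry over. Pictures are saved under pics/ and viewed, and the job is handed in when it is done.

Besides the shell and the picture viewer there is one more tool, called after ">>>" by a JSON object that holds its "name" and its "arguments", one argument or row to a line. arm_command: Moves the arm, as the interface text tells. Its arguments: {"type":"object","properties":{"rows":{"type":"array"}},"required":["rows"]}

```bash
mkdir -p pics; ls
python3 - <<'E'
from bench import arm,get_image,models
import cv2,numpy as np
for n in("scene","top"):
    d=get_image(n); cv2.imwrite(f"pics/{n}0.png",cv2.resize(d["img"][:,:,::-1],(800,600),interpolation=cv2.INTER_CUBIC)); np.savez(f"{n}0.npz",**d)
    print(n,d["K"].tolist(),d["rvec"],d["tvec"])
s=arm.read_state();print(s, getattr(arm,"grip_depth",None))
for q in["track","top1","top6","oil","chute"]:
    for n in("scene","top"):
        for r in models.cut_out(n,q)[:2]: print(q,n,round(r["conf"],2),r["extent"])
E
```

```text
pics
scene [[395.78609669210965, 0.0, 258.20457083201643], [0.0, 395.78609669210965, 185.99549665581782], [0.0, 0.0, 1.0]] [ 2.17171813  1.18514285 -0.45189723] [-325.93828131 -293.28482578 1406.67386763]
top [[347.46982745738734, 0.0, 252.92850920504222], [0.0, 347.46982745738734, 188.3665554134586], [0.0, 0.0, 1.0]] [ 2.18798965 -2.20133497  0.01510943] [ 22.54538256 573.39995886 929.26039113]
{'clock': 0.1, 'joints': array([ 1.54960519e+00,  3.85483565e-01,  6.75334841e-03, -4.60660889e-04,
       -1.19404829e+00, -2.58597726e-01]), 'joint_vel': array([-0.00100899, -0.00208161,  0.00276712,  0.00174265,  0.00075706,
       -0.00134756]), 'joint_efforts': array([-1.22174301e-04, -3.93317270e+01,  1.88930798e+01,  4.19789851e+00,
       -2.59839479e-03,  4.22852708e-06]), 'position': array([172.42870792, 600.17935755, 230.32125842]), 'ee_rot': array([-0.70012279,  0.0993712 ,  0.70025745,  0.09794359]), 'contact_force': array([-0.64027819, -0.72010316, -0.72688741]), 'wrist_torque': array([-0.02549772,  0.00818157,  0.01347472]), 'gripper_width': 85.36026521273637} 18.700000000000003
track scene 0.63 [163.9, 174.5, 237.0, 289.5]
track top 0.94 [272.6, 127.1, 362.5, 263.2]
top1 scene 0.65 [176.1, 175.5, 219.1, 263.5]
top1 scene 0.28 [291.3, 232.2, 308.0, 259.2]
top1 top 0.94 [292.1, 151.9, 343.3, 260.3]
top1 top 0.64 [147.5, 167.3, 188.9, 250.3]
top6 scene 0.65 [176.1, 175.5, 219.1, 263.5]
top6 scene 0.28 [291.3, 232.2, 308.0, 259.2]
top6 top 0.94 [292.1, 151.9, 343.3, 260.3]
top6 top 0.64 [147.5, 167.3, 188.9, 250.3]
oil scene 0.88 [328.7, 108.4, 340.3, 136.7]
oil top 0.88 [96.9, 229.8, 126.0, 250.5]
chute scene 0.89 [279.7, 133.2, 344.0, 180.9]
```

View pics/scene0.png

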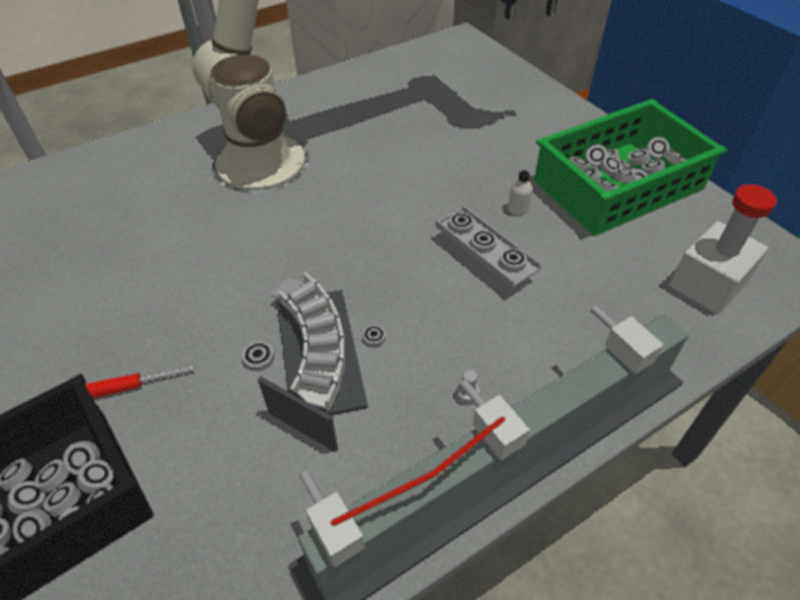

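View pics/top0.png

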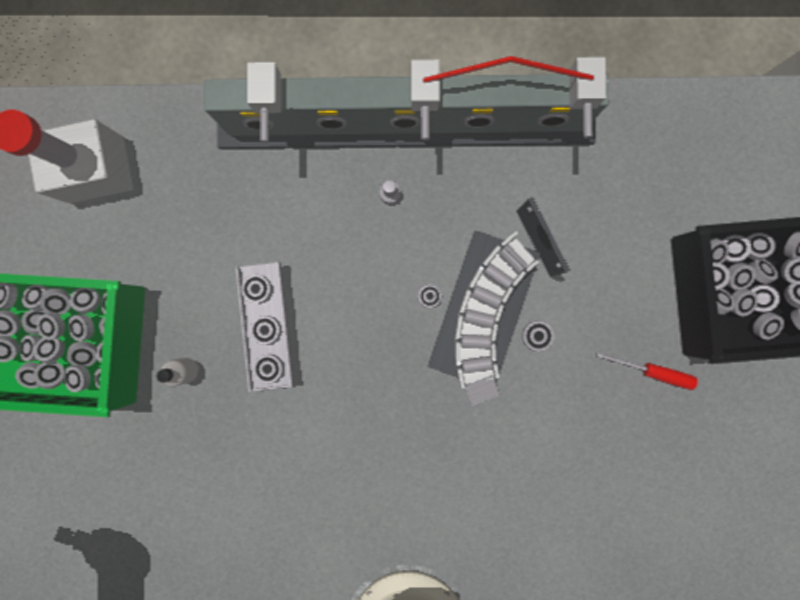

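Run:
```python
import numpy as np,cv2
d=np.load("top0.npz");im=d["img"][:,:,::-1]
cv2.imwrite("pics/topcrop.png",cv2.resize(im[115:275,255:375],None,fx=3.7,fy=3.7,interpolation=cv2.INTER_CUBIC))
d=np.load("scene0.npz");im=d["img"][:,:,::-1]
cv2.imwrite("pics/scenecrop.png",cv2.resize(im[160:300,150:260],None,fx=4.2,fy=4.2,interpolation=cv2.INTER_CUBIC))
```

```text
(no output)
```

View pics/topcrop.png

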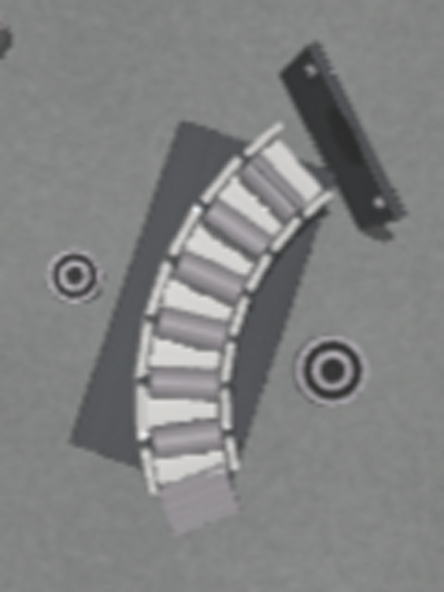

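View pics/scenecrop.png

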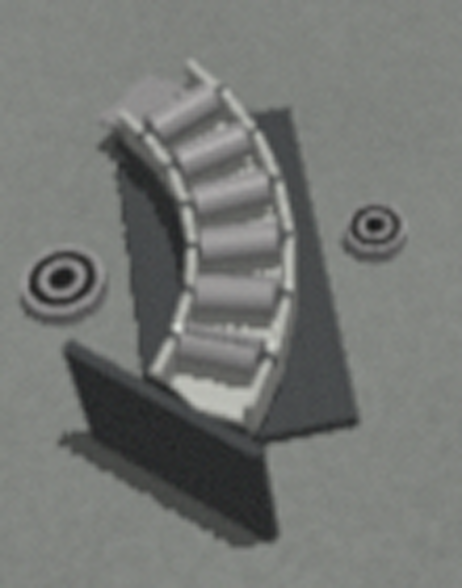

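The top view shows the track with the port plate at about (540,240) in the enlarged picture and the lip at (482,390). Rollers 1 to 6 run from about (512,257) to (475,365). The nearby bearings are well off the path. I'll fit the arc to the roller centres from both views.

```bash
cat > h.py <<'E'
import numpy as np,cv2
from scipy.optimize import least_squares
T=np.array([[272,188],[237,230],[208,277],[192,328],[185,382],[188,438]])/3.7+[255,115]-.37
S=np.array([[218,352],[236,294],[238,244],[230,193],[212,152],[185,113]])/4.2+[150,160]-.38
cam={n:np.load(n+"0.npz") for n in("top","scene")}
def proj(n,P):
    d=cam[n];return cv2.projectPoints(np.asarray(P,float).reshape(-1,1,3),d["rvec"],d["tvec"],d["K"],None)[0][:,0]
def arc(p,z=59,s=None):
    cx,cy,ph=p; th=ph+(np.arange(6)-2.5)*.19 if s is None else ph+np.asarray(s)/200
    # th from centre; outlet direction = increasing th
    return np.c_[cx+200*np.cos(th),cy+200*np.sin(th),np.full(len(th),z)]
def fit(use):
    f=lambda p:np.r_[tuple((proj(n,arc(p,61))-m).ravel() for n,m in use)]
    return least_squares(f,p0,loss="soft_l1")
p0=[500,-300,1.5]
E
python3 - <<'E'
from h import *
# plane intersect for first guess
def ray(n,uv,z):
    d=cam[n];R=cv2.Rodrigues(d["rvec"])[0];C=-R.T@d["tvec"];v=R.T@np.linalg.solve(d["K"],[*uv,1]);return C+v*(z-C[2])/v[2]
for n,m in(("top",T),("scene",S)): print(n,np.round([ray(n,u,61)[:2] for u in m],0).tolist())
print("tcp in top/scene",proj("top",[[172,600,231]]),proj("scene",[[172,600,231]]))
P=np.array([ray("top",u,61) for u in T])
import h
# circle guess
c=least_squares(lambda q:np.hypot(*(P[:,:2]-q).T)-200,P[:,:2].mean(0)+[-30,-190]).x
mid=P[2:4].mean(0)[:2]-c; h.p0=[*c,np.arctan2(mid[1],mid[0])];print(h.p0)
for use in([("top",T)],[("scene",S)],[("top",T),("scene",S)]):
    r=h.fit(use);print(np.round(r.x,3),np.round(np.abs(r.fun).max(),2));print(np.round(arc(r.x,70)[:,:2],0).tolist())
E
```

```text
top [[629.0, -174.0], [600.0, -150.0], [568.0, -129.0], [533.0, -118.0], [496.0, -113.0], [458.0, -115.0]]
scene [[631.0, -178.0], [601.0, -151.0], [569.0, -133.0], [532.0, -119.0], [496.0, -113.0], [458.0, -113.0]]
tcp in top/scene [[-29.92830631 381.29540838]] [[337.70027145  15.26726853]]
[np.float64(484.844188112082), np.float64(-312.40510993514494), np.float64(1.2359537762419208)]
[ 484.935 -312.228    1.236] 0.39
[[630.0, -174.0], [601.0, -149.0], [568.0, -130.0], [533.0, -118.0], [495.0, -112.0], [457.0, -114.0]]
[ 481.688 -311.92     1.214] 0.57
[[630.0, -177.0], [601.0, -152.0], [569.0, -132.0], [533.0, -119.0], [496.0, -112.0], [458.0, -113.0]]
[ 483.059 -312.055    1.224] 0.83
[[630.0, -176.0], [601.0, -151.0], [569.0, -131.0], [533.0, -118.0], [495.0, -112.0], [457.0, -114.0]]
```

```bash
cat >> h.py <<'E'
from scipy.spatial.transform import Rotation as Ro
p=np.array([483.06,-312.06,1.224])
def target(s,z):
    th=p[2]+s/200; P=arc(p,z,[s])[0]; yv=np.array([np.cos(th),np.sin(th),0]); x=np.array([0,0,-1.])
    return P,x,yv
def delta(st,s,z):
    R=Ro.from_quat(st["ee_rot"]); P,x,y=target(s,z)
    best=None
    for sg in(1,-1):
        Rt=Ro.from_matrix(np.c_[x,sg*y,np.cross(x,sg*y)]); w=(R.inv()*Rt).as_rotvec(degrees=True)
        if best is None or np.linalg.norm(w)<np.linalg.norm(best): best=w
    return R.inv().apply(P-st["position"])/1000,best
E
python3 - <<'E'
from h import *
from bench import arm
s=arm.read_state();print(s["clock"],s["position"],np.round(Ro.from_quat(s["ee_rot"]).as_matrix(),3))
print(delta(s,-122,230)); print("pt",target(-122,100)[0])
E
```

```text
0.6 [172.55682152 600.66779165 231.33132392] [[-0.    -0.276 -0.961]
 [ 0.    -0.961  0.276]
 [-1.     0.     0.   ]]
(array([ 0.00129874,  0.6355822 , -0.67578945]), array([ 3.87882663e+01,  2.76101887e-03, -1.17241151e-03]))
pt [ 646.52999939 -196.8317079   100.        ]
```

>>> {"name": "arm_command", "arguments": {
  "rows": [
    {"dx": -0.005,"dy": 0.026,"dz": -0.028,"wx": 1.6,"gripper": 1},
    {"dx": -0.01,"dy": 0.053,"dz": -0.056,"wx": 3.2,"gripper": 1},
    {"dx": -0.015,"dy": 0.08,"dz": -0.085,"wx": 4.9,"gripper": 1},
    {"dx": -0.02,"dy": 0.106,"dz": -0.113,"wx": 6.5,"gripper": 1},
    {"dx": -0.02,"dy": 0.132,"dz": -0.141,"wx": 8.1,"gripper": 1},
    {"dx": -0.02,"dy": 0.159,"dz": -0.169,"wx": 9.7,"gripper": 1},
    {"dx": -0.02,"dy": 0.185,"dz": -0.197,"wx": 11.3,"gripper": 1},
    {"dx": -0.02,"dy": 0.212,"dz": -0.225,"wx": 13,"gripper": 1}
  ]
}}

```text
validation failed for argument at $.ro...
```

Run:
```python
from h import *
from bench import arm
s=arm.read_state();print(s["clock"],s["position"],s["joints"].round(2),s["contact_force"].round(2),s["gripper_width"])
print(delta(s,-122,230))
```

```text
0.6 [172.55682152 600.66779165 231.33132392] [ 1.55  0.38  0.01 -0.   -1.19 -0.26] [0.19 0.25 0.4 ] 85.28392041894769
(array([ 0.00129874,  0.6355822 , -0.67578945]), array([ 3.87882663e+01,  2.76101887e-03, -1.17241151e-03]))
```

>>> {"name": "arm_command", "arguments": {
  "rows": [
    {"dx": -0.005,"dy": 0.026,"dz": -0.028,"wx": 1.6,"wy": 0.0,"wz": 0.0,"gripper": 1.0},
    {"dx": -0.01,"dy": 0.053,"dz": -0.056,"wx": 3.2,"wy": 0.0,"wz": 0.0,"gripper": 1.0},
    {"dx": -0.015,"dy": 0.08,"dz": -0.085,"wx": 4.9,"wy": 0.0,"wz": 0.0,"gripper": 1.0},
    {"dx": -0.02,"dy": 0.106,"dz": -0.113,"wx": 6.5,"wy": 0.0,"wz": 0.0,"gripper": 1.0},
    {"dx": -0.02,"dy": 0.132,"dz": -0.141,"wx": 8.1,"wy": 0.0,"wz": 0.0,"gripper": 1.0},
    {"dx": -0.02,"dy": 0.159,"dz": -0.169,"wx": 9.7,"wy": 0.0,"wz": 0.0,"gripper": 1.0},
    {"dx": -0.02,"dy": 0.185,"dz": -0.197,"wx": 11.3,"wy": 0.0,"wz": 0.0,"gripper": 1.0},
    {"dx": -0.02,"dy": 0.212,"dz": -0.225,"wx": 13.0,"wy": 0.0,"wz": 0.0,"gripper": 1.0}
  ]
}}

```text
clock: 1.4
position: [330.8, 333.4, 251.7]
ee_rot: [0.685, -0.177, -0.684, -0.178]
contact_force: [0.1, 0.0, 0.8]
gripper_width: -0.0
```

```bash
cat > st.py <<'E'
import sys
from h import *
from bench import arm
s=arm.read_state();print(s["clock"],s["position"].round(2),s["joints"].round(2),s["contact_force"].round(2),round(s["gripper_width"],1))
P=s["position"][:2]-p[:2]; print("s=",round((np.arctan2(P[1],P[0])-p[2])*200,1),"r=",round(np.hypot(*P),1))
z=float(sys.argv[1])
for a in sys.argv[2:]:
    d,w=delta(s,float(a),z);print(a,d.round(4),w.round(1))
E
python3 st.py 230 -122
```

```text
1.4 [330.83 333.42 251.66] [ 1.14  0.1  -0.32  0.   -1.15 -0.07] [0.11 0.   0.8 ] -0.0
s= 115.7 r= 663.2
-122 [ 0.0214  0.31   -0.5336] [25.7  0.   0.1]
```

>>> {"name": "arm_command", "arguments": {
  "rows": [
    {"dx": 0.0,"dy": 0.022,"dz": -0.038,"wx": 1.8,"wy": 0.0,"wz": 0.0,"gripper": 1.0},
    {"dx": 0.0,"dy": 0.045,"dz": -0.077,"wx": 3.7,"wy": 0.0,"wz": 0.0,"gripper": 1.0},
    {"dx": 0.0,"dy": 0.067,"dz": -0.115,"wx": 5.6,"wy": 0.0,"wz": 0.0,"gripper": 1.0},
    {"dx": 0.0,"dy": 0.089,"dz": -0.153,"wx": 7.4,"wy": 0.0,"wz": 0.0,"gripper": 1.0},
    {"dx": 0.0,"dy": 0.111,"dz": -0.191,"wx": 9.2,"wy": 0.0,"wz": 0.0,"gripper": 1.0},
    {"dx": 0.0,"dy": 0.134,"dz": -0.23,"wx": 11.0,"wy": 0.0,"wz": 0.0,"gripper": 1.0},
    {"dx": 0.0,"dy": 0.156,"dz": -0.268,"wx": 12.9,"wy": 0.0,"wz": 0.0,"gripper": 1.0},
    {"dx": 0.0,"dy": 0.178,"dz": -0.306,"wx": 14.7,"wy": 0.0,"wz": 0.0,"gripper": 1.0}
  ]
}}

```text
clock: 2.2
position: [512.5, 27.4, 251.9]
ee_rot: [0.656, -0.263, -0.656, -0.265]
contact_force: [0.3, 1.4, 0.2]
gripper_width: -0.1
```

```bash
python3 st.py 110 -122
```

```text
2.2 [512.48  27.41 251.9 ] [ 0.37  0.18 -0.23 -0.   -1.16  0.44] [0.28 1.36 0.21] -0.1
s= 52.1 r= 340.7
-122 [ 0.1418  0.0691 -0.252 ] [11.  -0.   0.1]
```

>>> {"name": "arm_command", "arguments": {
  "rows": [
    {"dx": 0.0,"dy": 0.012,"dz": -0.042,"wx": 1.8,"wy": 0.0,"wz": 0.0,"gripper": 1.0},
    {"dx": 0.02,"dy": 0.023,"dz": -0.084,"wx": 3.7,"wy": 0.0,"wz": 0.0,"gripper": 1.0},
    {"dx": 0.04,"dy": 0.035,"dz": -0.126,"wx": 5.5,"wy": 0.0,"wz": 0.0,"gripper": 1.0},
    {"dx": 0.06,"dy": 0.046,"dz": -0.168,"wx": 7.3,"wy": 0.0,"wz": 0.0,"gripper": 1.0},
    {"dx": 0.08,"dy": 0.058,"dz": -0.21,"wx": 9.2,"wy": 0.0,"wz": 0.0,"gripper": 1.0},
    {"dx": 0.1,"dy": 0.069,"dz": -0.252,"wx": 11.0,"wy": 0.0,"wz": 0.0,"gripper": 1.0},
    {"dx": 0.13,"dy": 0.069,"dz": -0.252,"wx": 11.0,"wy": 0.0,"wz": 0.0,"gripper": 1.0},
    {"dx": 0.14,"dy": 0.069,"dz": -0.252,"wx": 11.0,"wy": 0.0,"wz": 0.0,"gripper": 1.0}
  ]
}}

```text
clock: 3.0
position: [644.5, -197.7, 107.4]
ee_rot: [-0.625, 0.327, 0.629, 0.327]
contact_force: [-0.3, 0.2, -0.3]
gripper_width: 0.1
```

```bash
python3 st.py 80 -122
python3 - <<'E'
from bench import get_image
import cv2
a=get_image("top")["img"][:,:,::-1];b=get_image("scene")["img"][:,:,::-1]
a=cv2.resize(a[105:275,250:380],(400,523),interpolation=3);b=cv2.resize(b[130:300,140:270],(400,523),interpolation=3)
cv2.imwrite("pics/c1.png",cv2.hconcat([a,b]))
E
```

```text
3.0 [ 644.55 -197.68  107.43] [-0.06  0.57 -0.01 -0.   -1.    0.67] [-0.35  0.22 -0.28] 0.1
s= -121.5 r= 197.9
-122 [ 0.0274 -0.0022 -0.0006] [-0.2  0.3 -0.2]
```

View pics/c1.png

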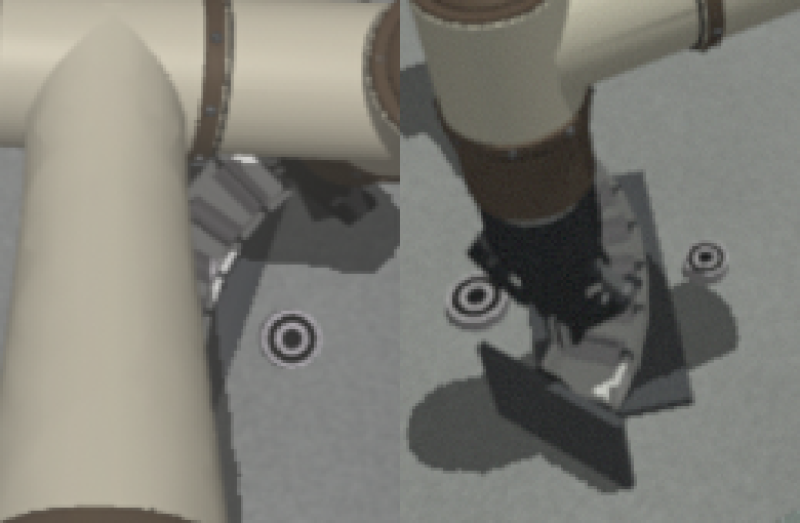

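```bash
python3 -c "
from h import *
u=proj('scene',[[644.5,-197.7,107.4]])[0];print((u-[140,130])*400/130+[400,0])"
```

```text
[566.75880622 339.72563497]
```

>>> {"name": "arm_command", "arguments": {
  "rows": [
    {"dx": 0.01,"dy": -0.002,"dz": 0.0,"wx": 0.0,"wy": 0.3,"wz": -0.2,"gripper": 1.0},
    {"dx": 0.02,"dy": -0.002,"dz": 0.0,"wx": 0.0,"wy": 0.3,"wz": -0.2,"gripper": 1.0},
    {"dx": 0.028,"dy": -0.002,"dz": 0.0,"wx": 0.0,"wy": 0.3,"wz": -0.2,"gripper": 1.0},
    {"dx": 0.032,"dy": -0.002,"dz": 0.0,"wx": 0.0,"wy": 0.3,"wz": -0.2,"gripper": 1.0},
    {"dx": 0.036,"dy": -0.002,"dz": 0.0,"wx": 0.0,"wy": 0.3,"wz": -0.2,"gripper": 1.0},
    {"dx": 0.038,"dy": -0.002,"dz": 0.0,"wx": 0.0,"wy": 0.3,"wz": -0.2,"gripper": 1.0},
    {"dx": 0.038,"dy": -0.002,"dz": 0.0,"wx": 0.0,"wy": 0.3,"wz": -0.2,"gripper": 1.0},
    {"dx": 0.038,"dy": -0.002,"dz": 0.0,"wx": 0.0,"wy": 0.3,"wz": -0.2,"gripper": 1.0}
  ]
}}

```text
clock: 3.9
position: [646.9, -195.4, 72.0]
ee_rot: [0.629, -0.325, -0.627, -0.326]
contact_force: [-0.4, -0.5, 0.5]
gripper_width: -0.2
```

```bash
python3 st.py 68.5 -122 -116 -110 -104 -98 -92 -86
python3 - <<'E'
from bench import arm,get_image
import cv2
b=get_image("scene")["img"][:,:,::-1]
cv2.imwrite("pics/c2.png",cv2.resize(b[170:300,150:260],(550,598),interpolation=3))
for i in range(3):
    get_image("top"); print(arm.read_state()["contact_force"].round(2),arm.read_state()["position"].round(2))
E
```

```text
3.9 [ 646.93 -195.38   72.03] [-0.05  0.6  -0.05  0.   -0.92  0.67] [-0.42 -0.45  0.47] -0.2
s= -121.0 r= 201.2
-122 [ 0.0035  0.0012 -0.0009] [-0.  -0.1  0.1]
-116 [0.0035 0.0013 0.0051] [-1.7 -0.1  0.1]
-110 [0.0035 0.0015 0.011 ] [-3.5 -0.1  0.1]
-104 [0.0035 0.002  0.017 ] [-5.2 -0.1  0.1]
-98 [0.0035 0.0026 0.023 ] [-6.9 -0.1  0.1]
-92 [0.0035 0.0034 0.0289] [-8.6 -0.1  0.1]
-86 [0.0034 0.0044 0.0349] [-10.3  -0.2   0.1]
[-0.77 -0.15  0.12] [ 646.94 -195.39   72.16]
[-0.15  0.25 -0.35] [ 646.94 -195.36   72.15]
[0.71 0.24 0.45] [ 646.89 -195.33   72.12]
```

View pics/c2.png

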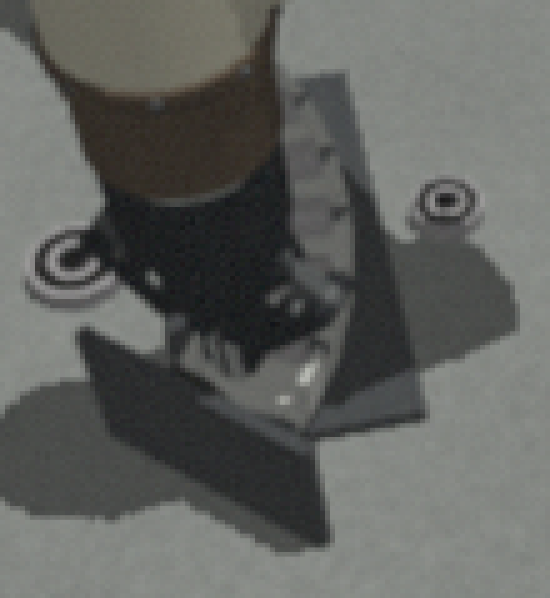

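The fingertips are in the gap between the port plate and roller 1, at about (240,365) in the crop, and they aren't touching anything. Next I lower to 68.5 mm and enter roller 1.

>>> {"name": "arm_command", "arguments": {
  "rows": [
    {"dx": 0.002,"dy": 0.001,"dz": 0.0,"wx": 0.0,"wy": 0.0,"wz": 0.0,"gripper": 1.0},
    {"dx": 0.0035,"dy": 0.001,"dz": 0.0,"wx": 0.0,"wy": 0.0,"wz": 0.0,"gripper": 1.0},
    {"dx": 0.0035,"dy": 0.0013,"dz": 0.004,"wx": -1.4,"wy": 0.0,"wz": 0.0,"gripper": 1.0},
    {"dx": 0.0035,"dy": 0.0014,"dz": 0.008,"wx": -2.6,"wy": 0.0,"wz": 0.0,"gripper": 1.0},
    {"dx": 0.0035,"dy": 0.0016,"dz": 0.012,"wx": -3.8,"wy": 0.0,"wz": 0.0,"gripper": 1.0},
    {"dx": 0.0035,"dy": 0.0019,"dz": 0.016,"wx": -4.9,"wy": 0.0,"wz": 0.0,"gripper": 1.0},
    {"dx": 0.0035,"dy": 0.0023,"dz": 0.02,"wx": -6.1,"wy": 0.0,"wz": 0.0,"gripper": 1.0},
    {"dx": 0.0035,"dy": 0.0027,"dz": 0.024,"wx": -7.2,"wy": 0.0,"wz": 0.0,"gripper": 1.0}
  ]
}}

```text
clock: 4.9
position: [630.8, -177.1, 69.1]
ee_rot: [0.648, -0.285, -0.646, -0.285]
contact_force: [-0.8, -0.1, 2.6]
gripper_width: 0.1
```

```bash
python3 st.py 68.5 -94 -89 -84 -79 -74 -69 -64 -59
python3 - <<'E'
from bench import arm,get_image
for i in range(3):
    get_image("top"); s=arm.read_state();print(s["contact_force"].round(2),s["position"].round(2))
E
```

```text
4.9 [ 630.81 -177.09   69.06] [-0.03  0.58 -0.11  0.   -0.88  0.77] [-0.77 -0.13  2.61] 0.1
s= -96.7 r= 200.1
-94 [0.0005 0.0001 0.0028] [-0.7 -0.2  0.1]
-89 [0.0005 0.0003 0.0077] [-2.2 -0.2  0.1]
-84 [0.0005 0.0005 0.0127] [-3.6 -0.2  0.1]
-79 [0.0005 0.0009 0.0177] [-5.  -0.2  0.1]
-74 [0.0005 0.0014 0.0227] [-6.5 -0.2  0.1]
-69 [0.0005 0.002  0.0277] [-7.9 -0.2  0.1]
-64 [0.0004 0.0028 0.0326] [-9.3 -0.2  0.1]
-59 [0.0004 0.0036 0.0375] [-10.8  -0.2   0.1]
[-1.63  0.08  2.26] [ 630.32 -176.63   68.96]
[-0.82  0.08  2.86] [ 630.48 -176.81   68.84]
[-0.1   0.02  2.33] [ 630.67 -176.97   68.81]
```

The wrist reads about 2.5 N upward, so the tips are on roller 1 with the bed down about 1.2 mm. I'll carry on and stop in the gaps between rollers.

>>> {"name": "arm_command", "arguments": {
  "rows": [
    {"dx": 0.0004,"dy": 0.0001,"dz": 0.004,"wx": -1.1,"wy": -0.1,"wz": 0.0,"gripper": 1.0},
    {"dx": 0.0004,"dy": 0.0003,"dz": 0.008,"wx": -2.2,"wy": -0.2,"wz": 0.1,"gripper": 1.0},
    {"dx": 0.0004,"dy": 0.0005,"dz": 0.012,"wx": -3.4,"wy": -0.2,"wz": 0.1,"gripper": 1.0},
    {"dx": 0.0004,"dy": 0.0008,"dz": 0.016,"wx": -4.5,"wy": -0.2,"wz": 0.1,"gripper": 1.0},
    {"dx": 0.0004,"dy": 0.001,"dz": 0.018,"wx": -5.1,"wy": -0.2,"wz": 0.1,"gripper": 1.0},
    {"dx": 0.0004,"dy": 0.0011,"dz": 0.0195,"wx": -5.5,"wy": -0.2,"wz": 0.1,"gripper": 1.0},
    {"dx": 0.0004,"dy": 0.0011,"dz": 0.0195,"wx": -5.5,"wy": -0.2,"wz": 0.1,"gripper": 1.0},
    {"dx": 0.0004,"dy": 0.0011,"dz": 0.0195,"wx": -5.5,"wy": -0.2,"wz": 0.1,"gripper": 1.0}
  ]
}}

```text
clock: 5.85
position: [616.6, -163.3, 68.1]
ee_rot: [-0.659, 0.254, 0.66, 0.254]
contact_force: [-0.0, 0.2, -0.1]
gripper_width: 0.1
```

```bash
python3 st.py 68.5 -72 -67 -62 -57 -52 -47 -42 -39
python3 - <<'E'
from bench import arm,get_image
for i in range(3):
    get_image("top"); s=arm.read_state();print(s["contact_force"].round(2),s["position"].round(2))
E
```

```text
5.85 [ 616.63 -163.3    68.12] [-0.01  0.56 -0.15 -0.   -0.86  0.84] [-0.03  0.22 -0.14] 0.1
s= -77.0 r= 199.9
-72 [-0.0004  0.      0.005 ] [-1.6  0.1 -0. ]
-67 [-0.0004  0.0002  0.01  ] [-3.1  0.1 -0. ]
-62 [-0.0004  0.0005  0.015 ] [-4.5  0.1 -0. ]
-57 [-0.0004  0.001   0.0199] [-5.9  0.1 -0. ]
-52 [-0.0004  0.0016  0.0249] [-7.4  0.1 -0. ]
-47 [-0.0003  0.0023  0.0298] [-8.8  0.1 -0. ]
-42 [-0.0003  0.0031  0.0348] [-10.2   0.1  -0. ]
-39 [-0.0003  0.0037  0.0377] [-11.1   0.1  -0. ]
[ 0.06  0.45 -0.63] [ 616.69 -163.34   68.17]
[ 0.81  0.62 -0.62] [ 616.72 -163.38   68.21]
[ 0.78 -0.15 -0.95] [ 616.72 -163.4    68.23]
```

>>> {"name": "arm_command", "arguments": {
  "rows": [
    {"dx": 0.0,"dy": 0.0,"dz": 0.003,"wx": -0.9,"wy": 0.1,"wz": 0.0,"gripper": 1.0},
    {"dx": 0.0,"dy": 0.0,"dz": 0.006,"wx": -1.8,"wy": 0.1,"wz": 0.0,"gripper": 1.0},
    {"dx": 0.0,"dy": 0.0001,"dz": 0.009,"wx": -2.7,"wy": 0.1,"wz": 0.0,"gripper": 1.0},
    {"dx": 0.0,"dy": 0.0003,"dz": 0.012,"wx": -3.6,"wy": 0.1,"wz": 0.0,"gripper": 1.0},
    {"dx": 0.0,"dy": 0.0005,"dz": 0.015,"wx": -4.5,"wy": 0.1,"wz": 0.0,"gripper": 1.0},
    {"dx": 0.0,"dy": 0.0008,"dz": 0.018,"wx": -5.4,"wy": 0.1,"wz": 0.0,"gripper": 1.0},
    {"dx": 0.0,"dy": 0.0011,"dz": 0.021,"wx": -6.2,"wy": 0.1,"wz": 0.0,"gripper": 1.0},
    {"dx": 0.0,"dy": 0.0015,"dz": 0.024,"wx": -7.1,"wy": 0.1,"wz": 0.0,"gripper": 1.0}
  ]
}}

```text
clock: 6.8
position: [597.8, -148.2, 68.4]
ee_rot: [0.675, -0.212, -0.674, -0.212]
contact_force: [-0.5, -0.1, 2.0]
gripper_width: 0.0
```

```bash
python3 st.py 68.5 -52 -47 -42 -39
```

```text
6.8 [ 597.81 -148.19   68.38] [ 0.02  0.52 -0.21  0.   -0.83  0.94] [-0.47 -0.12  2.  ] 0.0
s= -52.8 r= 200.1
-52 [-0.0001  0.0001  0.0008] [-0.2 -0.1  0. ]
-47 [-0.0001  0.0001  0.0058] [-1.6 -0.1  0. ]
-42 [-0.0001  0.0003  0.0108] [-3.1 -0.1  0. ]
-39 [-0.0001  0.0005  0.0138] [-3.9 -0.1  0. ]
```

>>> {"name": "arm_command", "arguments": {
  "rows": [
    {"dx": 0.0,"dy": 0.0001,"dz": 0.005,"wx": -1.4,"wy": 0.0,"wz": 0.0,"gripper": 1.0},
    {"dx": 0.0,"dy": 0.0002,"dz": 0.0095,"wx": -2.7,"wy": 0.0,"wz": 0.0,"gripper": 1.0},
    {"dx": 0.0,"dy": 0.0005,"dz": 0.014,"wx": -4.0,"wy": 0.0,"wz": 0.0,"gripper": 1.0},
    {"dx": 0.0,"dy": 0.0009,"dz": 0.0185,"wx": -5.3,"wy": 0.0,"wz": 0.0,"gripper": 1.0},
    {"dx": 0.0,"dy": 0.0013,"dz": 0.023,"wx": -6.6,"wy": 0.0,"wz": 0.0,"gripper": 1.0},
    {"dx": 0.0,"dy": 0.0019,"dz": 0.0275,"wx": -7.9,"wy": 0.0,"wz": 0.0,"gripper": 1.0},
    {"dx": 0.0,"dy": 0.0025,"dz": 0.032,"wx": -9.2,"wy": 0.0,"wz": 0.0,"gripper": 1.0},
    {"dx": 0.0,"dy": 0.0033,"dz": 0.0365,"wx": -10.5,"wy": 0.0,"wz": 0.0,"gripper": 1.0}
  ]
}}

```text
clock: 7.6
position: [565.7, -129.8, 68.5]
ee_rot: [0.692, -0.149, -0.691, -0.149]
contact_force: [0.5, -0.3, 2.1]
gripper_width: 0.1
```

```bash
python3 st.py 68.4 -15 0 10 22
```

```text
7.6 [ 565.7  -129.84   68.51] [ 0.05  0.47 -0.31  0.   -0.79  1.09] [ 0.5  -0.29  2.05] 0.1
s= -15.8 r= 200.1
-15 [0.0001 0.0001 0.0008] [-0.2 -0.1  0. ]
0 [0.0001 0.0007 0.0158] [-4.5 -0.1 -0. ]
10 [0.0001 0.0017 0.0257] [-7.4 -0.1 -0. ]
22 [0.0001 0.0036 0.0376] [-10.8  -0.1  -0. ]
```

Roller 3 also shows contact at about 2 N, so I'll repeat the same pattern on to roller 4.

>>> {"name": "arm_command", "arguments": {
  "rows": [
    {"dx": 0.0001,"dy": 0.0001,"dz": 0.005,"wx": -1.4,"wy": 0.0,"wz": 0.0,"gripper": 1.0},
    {"dx": 0.0001,"dy": 0.0003,"dz": 0.0098,"wx": -2.8,"wy": 0.0,"wz": 0.0,"gripper": 1.0},
    {"dx": 0.0001,"dy": 0.0006,"dz": 0.0145,"wx": -4.2,"wy": 0.0,"wz": 0.0,"gripper": 1.0},
    {"dx": 0.0001,"dy": 0.001,"dz": 0.0192,"wx": -5.5,"wy": 0.0,"wz": 0.0,"gripper": 1.0},
    {"dx": 0.0001,"dy": 0.0015,"dz": 0.024,"wx": -6.9,"wy": 0.0,"wz": 0.0,"gripper": 1.0},
    {"dx": 0.0001,"dy": 0.0021,"dz": 0.0287,"wx": -8.2,"wy": 0.0,"wz": 0.0,"gripper": 1.0},
    {"dx": 0.0001,"dy": 0.0028,"dz": 0.0332,"wx": -9.5,"wy": 0.0,"wz": 0.0,"gripper": 1.0},
    {"dx": 0.0001,"dy": 0.0036,"dz": 0.0377,"wx": -10.8,"wy": 0.0,"wz": 0.0,"gripper": 1.0}
  ]
}}

```text
clock: 8.4
position: [529.6, -117.5, 68.5]
ee_rot: [0.703, -0.083, -0.702, -0.083]
contact_force: [0.2, -0.5, 3.1]
gripper_width: -0.2
```

```bash
python3 st.py 68.4 23 35 48 60
```

```text
8.4 [ 529.55 -117.46   68.51] [ 0.08  0.42 -0.4   0.   -0.74  1.25] [ 0.17 -0.46  3.09] -0.2
s= 22.5 r= 200.1
23 [0.0001 0.0001 0.0005] [-0.2 -0.1 -0. ]
35 [0.0001 0.0005 0.0125] [-3.6 -0.1 -0. ]
48 [0.0001 0.0017 0.0255] [-7.3 -0.1 -0. ]
60 [0.0001 0.0036 0.0373] [-10.8  -0.1  -0. ]
```

>>> {"name": "arm_command", "arguments": {
  "rows": [
    {"dx": 0.0001,"dy": 0.0001,"dz": 0.005,"wx": -1.4,"wy": 0.0,"wz": 0.0,"gripper": 1.0},
    {"dx": 0.0001,"dy": 0.0003,"dz": 0.0098,"wx": -2.8,"wy": 0.0,"wz": 0.0,"gripper": 1.0},
    {"dx": 0.0001,"dy": 0.0006,"dz": 0.0145,"wx": -4.2,"wy": 0.0,"wz": 0.0,"gripper": 1.0},
    {"dx": 0.0001,"dy": 0.001,"dz": 0.0192,"wx": -5.5,"wy": 0.0,"wz": 0.0,"gripper": 1.0},
    {"dx": 0.0001,"dy": 0.0015,"dz": 0.024,"wx": -6.9,"wy": 0.0,"wz": 0.0,"gripper": 1.0},
    {"dx": 0.0001,"dy": 0.0021,"dz": 0.0287,"wx": -8.2,"wy": 0.0,"wz": 0.0,"gripper": 1.0},
    {"dx": 0.0001,"dy": 0.0028,"dz": 0.0332,"wx": -9.5,"wy": 0.0,"wz": 0.0,"gripper": 1.0},
    {"dx": 0.0001,"dy": 0.0036,"dz": 0.0377,"wx": -10.8,"wy": 0.0,"wz": 0.0,"gripper": 1.0}
  ]
}}

```text
clock: 9.2
position: [491.7, -112.2, 68.5]
ee_rot: [0.707, -0.016, -0.706, -0.016]
contact_force: [1.2, -1.4, 1.9]
gripper_width: 0.1
```

```bash
python3 st.py 68.4 62 74 86 98
```

```text
9.2 [ 491.68 -112.21   68.49] [ 0.1   0.37 -0.5   0.   -0.7   1.43] [ 1.17 -1.41  1.86] 0.1
s= 60.7 r= 200.0
62 [0.0001 0.     0.0013] [-0.4 -0.1 -0. ]
74 [0.0001 0.0005 0.0132] [-3.9 -0.1 -0. ]
86 [0.0001 0.0017 0.0252] [-7.3 -0.1 -0. ]
98 [0.     0.0035 0.037 ] [-10.8  -0.1  -0. ]
```

>>> {"name": "arm_command", "arguments": {
  "rows": [
    {"dx": 0.0001,"dy": 0.0001,"dz": 0.005,"wx": -1.4,"wy": 0.0,"wz": 0.0,"gripper": 1.0},
    {"dx": 0.0001,"dy": 0.0003,"dz": 0.0098,"wx": -2.8,"wy": 0.0,"wz": 0.0,"gripper": 1.0},
    {"dx": 0.0001,"dy": 0.0006,"dz": 0.0145,"wx": -4.2,"wy": 0.0,"wz": 0.0,"gripper": 1.0},
    {"dx": 0.0001,"dy": 0.001,"dz": 0.0192,"wx": -5.5,"wy": 0.0,"wz": 0.0,"gripper": 1.0},
    {"dx": 0.0001,"dy": 0.0015,"dz": 0.024,"wx": -6.9,"wy": 0.0,"wz": 0.0,"gripper": 1.0},
    {"dx": 0.0001,"dy": 0.0021,"dz": 0.0287,"wx": -8.2,"wy": 0.0,"wz": 0.0,"gripper": 1.0},
    {"dx": 0.0001,"dy": 0.0028,"dz": 0.0332,"wx": -9.5,"wy": 0.0,"wz": 0.0,"gripper": 1.0},
    {"dx": 0.0001,"dy": 0.0036,"dz": 0.0377,"wx": -10.8,"wy": 0.0,"wz": 0.0,"gripper": 1.0}
  ]
}}

```text
clock: 10.0
position: [453.6, -114.2, 68.5]
ee_rot: [0.706, 0.051, -0.705, 0.052]
contact_force: [0.6, -0.4, 2.2]
gripper_width: -0.3
```

```bash
python3 st.py 68.4 104 116 126
```

```text
10.0 [ 453.56 -114.24   68.48] [ 0.1   0.32 -0.58  0.   -0.67  1.61] [ 0.65 -0.37  2.19] -0.3
s= 99.0 r= 200.0
104 [0.0001 0.0001 0.005 ] [-1.6 -0.1 -0. ]
116 [0.     0.0008 0.017 ] [-5.  -0.1 -0. ]
126 [0.     0.0019 0.0269] [-7.9 -0.1 -0. ]
```

>>> {"name": "arm_command", "arguments": {
  "rows": [
    {"dx": 0.0,"dy": 0.0001,"dz": 0.005,"wx": -1.4,"wy": 0.0,"wz": 0.0,"gripper": 1.0},
    {"dx": 0.0,"dy": 0.0003,"dz": 0.01,"wx": -2.9,"wy": 0.0,"wz": 0.0,"gripper": 1.0},
    {"dx": 0.0,"dy": 0.0006,"dz": 0.015,"wx": -4.3,"wy": 0.0,"wz": 0.0,"gripper": 1.0},
    {"dx": 0.0,"dy": 0.001,"dz": 0.019,"wx": -5.4,"wy": 0.0,"wz": 0.0,"gripper": 1.0},
    {"dx": -0.003,"dy": 0.001,"dz": 0.022,"wx": -5.4,"wy": 0.0,"wz": 0.0,"gripper": 1.0},
    {"dx": -0.02,"dy": 0.001,"dz": 0.024,"wx": -5.4,"wy": 0.0,"wz": 0.0,"gripper": 1.0},
    {"dx": -0.05,"dy": 0.001,"dz": 0.024,"wx": -5.4,"wy": 0.0,"wz": 0.0,"gripper": 1.0},
    {"dx": -0.08,"dy": 0.001,"dz": 0.024,"wx": -5.4,"wy": 0.0,"wz": 0.0,"gripper": 1.0}
  ]
}}

```text
clock: 10.8
position: [429.1, -118.8, 149.1]
ee_rot: [-0.702, -0.084, 0.702, -0.085]
contact_force: [0.2, 0.1, -0.2]
gripper_width: -0.6
```

```bash
python3 st.py 150 120
```

```text
10.8 [ 429.12 -118.75  149.08] [ 0.1   0.16 -0.53  0.   -0.87  1.71] [ 0.2   0.09 -0.22] -0.6
s= 123.8 r= 200.7
120 [-0.0009  0.0006 -0.0038] [-0.7  0.  -0. ]
```

>>> {"name": "arm_command", "arguments": {
  "rows": [
    {"dx": -0.03,"dy": -0.01,"dz": 0.0,"wx": 0.0,"wy": 0.0,"wz": 0.0,"gripper": 1.0},
    {"dx": -0.06,"dy": -0.04,"dz": 0.0,"wx": 0.0,"wy": 0.0,"wz": 0.0,"gripper": 1.0},
    {"dx": -0.09,"dy": -0.08,"dz": 0.0,"wx": 0.0,"wy": 0.0,"wz": 0.0,"gripper": 1.0},
    {"dx": -0.1,"dy": -0.12,"dz": 0.0,"wx": 0.0,"wy": 0.0,"wz": 0.0,"gripper": 1.0},
    {"dx": -0.1,"dy": -0.16,"dz": 0.0,"wx": 0.0,"wy": 0.0,"wz": 0.0,"gripper": 1.0},
    {"dx": -0.1,"dy": -0.19,"dz": 0.0,"wx": 0.0,"wy": 0.0,"wz": 0.0,"gripper": 1.0},
    {"dx": -0.1,"dy": -0.2,"dz": 0.0,"wx": 0.0,"wy": 0.0,"wz": 0.0,"gripper": 1.0},
    {"dx": -0.1,"dy": -0.2,"dz": 0.0,"wx": 0.0,"wy": 0.0,"wz": 0.0,"gripper": 1.0}
  ]
}}

```text
clock: 11.6
position: [381.2, 76.3, 249.0]
ee_rot: [-0.702, -0.085, 0.702, -0.086]
contact_force: [-1.1, -0.7, 0.0]
gripper_width: 0.1
```

Run:
```python
from bench import arm,get_image
import cv2,numpy as np
a=get_image("top")["img"][:,:,::-1];b=get_image("scene")["img"][:,:,::-1]
cv2.imwrite("pics/f.png",np.vstack([cv2.resize(a,(400,300)),cv2.resize(b,(400,300))]))
a0=np.load("top0.npz")["img"][:,:,::-1]
cv2.imwrite("pics/g.png",np.hstack([cv2.resize(x[115:275,255:375],(390,520),interpolation=3) for x in(a0,a)]))
print(arm.read_state()["position"],arm.read_state()["contact_force"])
```

```text
[381.47348027  75.06296995 248.79549938] [ 0.35060419  0.12734605 -0.35354492]
```

View pics/f.png

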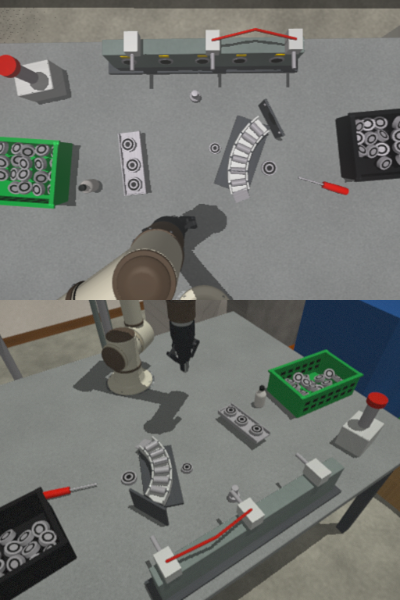

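View pics/g.png

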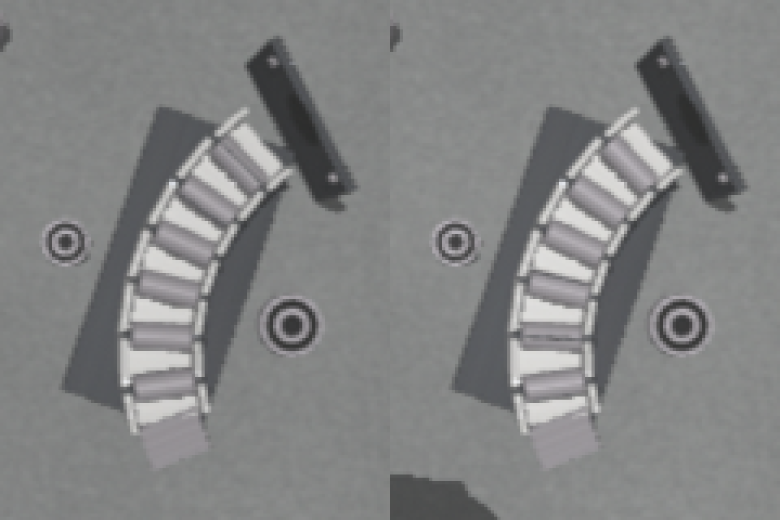

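The arm is clear and everything stands where it was. Faint marks on the rollers have changed, so I'll measure the change for each roller.

Run:
```python
from h import *
from bench import get_image
for n in("top","scene"):
    a=np.load(n+"0.npz")["img"].astype(float).mean(2);b=get_image(n)["img"].astype(float).mean(2)
    b2=get_image(n)["img"].astype(float).mean(2)
    for i in range(6):
        th=p[2]+(i-2.5)*.19; t=np.array([-np.sin(th),np.cos(th)]);r=np.array([np.cos(th),np.sin(th)]);c=p[:2]+200*r
        def prof(im):
            out=[]
            for k in(-8,-4,0,4,8):
                P=[[*(c+k*t+m*r),59+np.sqrt(121-k*k)] for m in np.linspace(-15,15,13)]
                uv=proj(n,P).astype(np.float32);out.append(cv2.remap(im.astype(np.float32),uv[:,:1],uv[:,1:],1).mean())
            return np.round(np.array(out))
        print(n,i+1,prof(a),prof(b),"noise",np.abs(prof(b)-prof(b2)).max())
```

```text
top 1 [162. 139. 131. 154. 137.] [168. 149. 168. 170. 144.] noise 0.0
top 2 [150. 143. 163. 159. 123.] [154. 151. 170. 164. 141.] noise 0.0
top 3 [141. 146. 165. 154. 130.] [143. 155. 173. 160. 137.] noise 0.0
top 4 [136. 149. 167. 150. 128.] [125. 158. 175. 156. 134.] noise 0.0
top 5 [134. 153. 167. 147. 131.] [141. 159. 127. 146. 137.] noise 0.0
top 6 [134. 157. 168. 145. 130.] [142. 166. 176. 150. 126.] noise 0.0
scene 1 [122. 143. 126. 128. 141.] [125. 150. 156. 151. 148.] noise 1.0
scene 2 [126. 149. 153. 146. 134.] [129. 156. 159. 153. 145.] noise 1.0
scene 3 [130. 156. 157. 148. 140.] [132. 163. 163. 152. 142.] noise 1.0
scene 4 [130. 161. 161. 148. 141.] [108. 166. 167. 154. 146.] noise 0.0
scene 5 [131. 165. 162. 150. 144.] [134. 172. 151. 133. 135.] noise 1.0
scene 6 [132. 163. 161. 148. 142.] [135. 171. 166. 150. 141.] noise 0.0
```

```bash
python3 -c "
from bench import arm
print(arm.read_state()['clock'],arm.job_done())"
```

```text
the job is handed in; nothing more can be done
11.9 None
```

I stroked the closed fingertips round the bend over rollers 1 to 6, in order, in one pass towards the outlet. I couldn't confirm from the pictures that rollers 3 and 6 turned. The tips stayed about 68.5 mm above the table, then lifted off past roller 6. The job was handed in at 11.9 s, with the arm well clear of the track.

- **Contact:** the wrist read about 1.9–3.1 N upward on every roller and about 0 N in the one gap I checked, between rollers 1 and 2. From the tip height, the bed went down about 1.5 mm.
- **Turning:** the rollers have faint marks, compared before and after. They changed clearly on rollers 1, 4 and 5, and slightly at the edge of roller 2. Rollers 3 and 6 showed no clear change. For those two I rely on the same contact force and the same motion. The direction of turn follows from the stroke, as the pictures don't show it.
- **Possible backward movement:** during a short pause on roller 1 the tips drifted back about 0.5 mm, which could have turned it back about 0.05 rad before the stroke carried on forward.
- **Surroundings:** in the final pictures the bearings, bottle, gauge and screwdriver look to be where they were. I judged this by eye and did not measure it.

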